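Set the shoe dryer's push-and-turn timer to 40 minutes

ROBOT

A 6-joint arm with a two-finger parallel gripper is mounted at the origin on the work surface. World frame = base frame: x ahead of the robot, y to its left, z up, the work surface at z = 0. Lengths are in m, angles in rad, forces in N, time in s.
With the tool pointing down it reaches from about 0.375 to 0.925 m from the base axis. Payload 5.7 kg.
Tool frame: the origin (TCP) lies at the very end of the fingers, on their centre line; the grasp point (between the pads) lies 19 mm behind it; x points along the fingers, y is the direction in which the jaws open and shut, and the axes are right-handed (so a half turn about x gives the same grasp; the last joint's range is limited). The gripper opens to 88 mm and grips with 3 to 60 N. Pads are 20 mm wide; open, the fingers measure 115 mm over their backs; the gripper's body (75 mm by 178 mm) begins 61 mm behind the grasp point.
Start: joints at [-1.31, 0.359, 1.51, -0, 1.272, -0.115], TCP at [0.22, -0.558, 0.223] pointing down, gripper open.
Joint ranges: [-2.97, 2.97], [-1.01, 2.36], [0.21, 2.38], [-0.96, 4.11], [0.2, 2.71], [-2.98, 2.98]. Speed limits (rad/s): [2.39, 2.39, 3.14, 3.14, 3.14, 3.14].

INTERFACE

Orientations are given as a rotation vector (axis times angle).
In Python, from bench import r, vision, finish_job gives the robot as it stands.
- The arm moves only by the tool play_rows, never from a script. Its argument "series" is a list that holds one entry, the list of rows, each a list of 6 numbers: the shift along the world's x, y, z in m, then the turn, a rotation vector about the world's x, y, z in degrees. A call has 1 to 20 rows; each row is the pose to reach, as a shift and turn from the pose measured when the call began; what a row does not reach only later rows make up. A row lasts 1/8 s, in which the tool goes at most 62.5 mm and 10.7 degrees, less where a joint would pass 70% of its speed; a pose out of reach is approached as far as the arm can. A call with a gripper value outside its range is refused whole. "claw" is the opening, from 0 (shut) to 1 (fully open), set as the call begins (left out, the last holds). The fingers move at their own pace and stop on an object; the grip force is fixed at half the most. Time passes only in rows, so rows that repeat a pose let the fingers close. It gives the time, the measured TCP pose, the force and the opening at its end, in the units of the state.
- r.sense(): the state, without advancing time (a new reading comes with each control period).
- vision.capture(name): name is "scene" or "top" or "wrist"; returns the picture (480x640x3 uint8, red, green, blue); there is no depth.
- vision.camera_params(name): a dict with "fx", "fy", "cx", "cy" (pixels), "R" (3x3) and "t" (3): a world point X has camera coordinates R X + t. Camera axes: x right, y down, z forward; pixel columns grow to the right and rows downward; lengths in m; the calibration is good to about 2 mm. A picture is of the moment at which its call begins: read the wrist's pose just before it. camera_params takes no time and is no camera call; for the wrist camera it gives the pose at the moment of the call.
- finish_job(): hands the job in, once; it reports no verdict.
Trained networks look in the newest picture that a camera, given by its name, has taken for a name from the list of things; names that differ only in an ending like _2 or _b are one class to them, and where a whole thing is asked for, a point or a joint stands for the part that bears it (a point fixed in the world has none). Each returns a list of dicts, best first, with "p" (0 to 1); they miss things now and then, are a little off and sometimes report something else, mostly with a low value. They report only what shows in the picture. A call takes as long as a camera call.
- vision.look_for(camera, name): "at" ([row, column] in pixels, amid what is visible of it).
- vision.trace(camera, name): "mask" (480x640 bool, what is visible of it) and "at" ([row, column] in pixels, amid what is visible of it).
- vision.mark_of(camera, name): "at" ([row, column] in pixels: a listed point, or the origin of a listed thing).
The state is a dict: "clock": time; "joint_pos": joint angles; "qvel": joint speeds; "joint_torque": joint torques, N m; "position": TCP position; "ee_rot": TCP orientation; "contact_force": force on the tool from outside, world axes, zero at the start; "ft_torque": the same for the moment, N m; "grip_width": finger opening in m.
Only numpy, scipy, OpenCV 4.12 (cv2) and the standard library are available. Lean on these libraries where they do the work, as an engineer would, in place of code of your own. Each camera call takes 0.05 s, during which the arm holds its last target.

TASK

The wet garden clogs are already on the shoe dryer: start it for 40 minutes. Its dial is child-safe, so push it in to turn it clockwise out of off and past its safety stop, wind the clockwork on past the red 60-minute mark at the top of the scale, then bring it back to the 40-minute mark and let go. Leave the shoe-care things around the dryer where they are.

Things in the scene. Friction and masses are not known exactly. Their poses are not given: they have to be found in the camera images.
- dryer: grey shoe dryer, 225 mm deep (x), 340 mm wide (y), base 78 mm high, fixed to the table. Origin: on the table under the middle of the base; z up, -x is its front. Two spouts at x 0.075, y +-0.12 m carry green clogs, soles up, toes out to y +-0.31 m, from 0.13 to 0.26 m high; keep clear of them.
- console (a point): centre of the dryer's console, an aluminium face of 140 by 160 mm that slopes 20 deg (0.349 rad) down towards the dryer's front; the dial's axis passes through it. Axes as the dryer's, in which it lies at (-0.060, 0, 0.095) m and the face's outward normal, the dial's axis, is (-0.342, 0, 0.940).
- dial_grip (a point): point on the dial's axis, 28 mm off the console face while the dial is out; moves and turns with it: z along the axis, out of the face; x to the white pointer line. The dial, black: a round skirt 70 mm across, 9 to 14 mm off the face, bearing a grip bar 60 mm long (x), 16 mm wide (y), 14 to 40 mm off the face; the white line is on its pointer half.
- dial (a joint): dial angle, rad, growing clockwise seen facing the dial. 0 = off: pointer up the slope to a black dot (dryer's +x); starts at 0 to 0.12. 0.0785 rad a minute; black ticks each 5 min, long ones each 10. 20 min: 1.571 (dryer's -y); 40 min: 3.142 (straight to the front); red tick, 60 min: 4.712 (+y); end stop: 5.0. Turns with 0.08 N m, stays where left. No figures on the scale.
- plunger (a joint): how far the dial is pressed in along its axis, m: 0 out, 0.007 fully in, on a hard stop. The spring takes 4.5 N to start and 11 N fully in, and brings it out again. Unless pressed in, a hard hidden stop blocks the dial at about 0.2 rad; pressed in 5 mm or more it passes, and from 0.65 rad on it may be let out and turns freely.
- tin: aluminium polish tin with twist lid, 87 mm across, 30 mm high, loose, on the table to one side of the dryer. Origin under its centre. Leave it alone.
- brush: oval shoe brush, 127 by 52 mm, 40 mm high, loose, on the table to one side of the dryer. Origin under its centre. Leave it alone.
- shoehorn: stainless shoehorn, 225 mm long (x), 44 mm wide, 4 to 13 mm high, loose. Origin under its middle. Leave it alone.
- tree_a: cedar shoe tree, 250 mm long (x), 70 mm wide, 74 mm high, loose. Origin under its middle. Leave it alone.
- tree_b: the other cedar shoe tree, same size, loose. Origin under its middle. Leave it alone.

How it is judged:
On the way, in this order (a step that is already met when the one before it is completed fails the run):
1. the dial has been pushed in and turned past its safety stop (value of joint dial above 0.7 rad).
2. the dial has been wound past the red 60-minute mark (value of joint dial above 4.73 rad).
At the end, for the whole second after the job is handed in: the dial rests at 40 minutes, to within 2 minutes either way (2.985 to 3.299 rad), sprung fully out (pressed in less than 1.5 mm) and still (value of joint dial between 2.985 and 3.299 rad and value of joint plunger below 0.0015 m and not (velocity of joint dial above 0.05 rad/s) and not (velocity of joint dial below -0.05 rad/s)); the robot touches nothing.
It fails at once if a loose thing around the dryer was moved more than 25 mm (distance of any of tin, brush, shoehorn, tree_a, tree_b from where it was at the start of the episode above 0.025 m).
It fails at once if the dial was forced past its safety stop without being pushed in (value of joint dial between 0.32 and 0.42 rad and value of joint plunger below 0.003 m).
It also fails if it takes over 58 s, if anything falls off the work surface, if the arm or the gripper's body presses on something with over 40 N, if the wrist force passes 120 N, or if a joint passes its speed limit or range.

## Working session

There is one attempt and no reset: what is moved stays moved. The work goes in short steps, Python scripts to look and compute and a tool call to move; the robot and the scene stay as the last step left them, time stands still between calls to the robot, and variables do not carry over. Pictures are saved under pics/ and viewed, and the job is handed in when it is done.

Besides the shell and the picture viewer there is one more tool, called after "Call:" by a JSON object that holds its "name" and its "arguments", one argument or row to a line. play_rows: Moves the arm, as the interface text tells. Its arguments: {"type":"object","properties":{"series":{"type":"array"},"claw":{"type":"number"}},"required":["series"]}

```bash
mkdir -p pics; ls
python3 - <<'E'
from bench import r, vision
import cv2
s=r.sense();print(s['clock'],s['position'],s['ee_rot'],s['contact_force'],s['grip_width'])
for n in('scene','top'):
    cv2.imwrite(f'pics/{n}0.png',vision.capture(n)[:,:,::-1])
    for k in('dial_grip','console','dryer'):
        print(n,k,[(d['at'],d['p']) for d in vision.mark_of(n,k)][:3])
    c=vision.camera_params(n);print(c)
E
```

```text
pics
0.0 [ 0.22001699 -0.55746837  0.22181883] [ 2.01654709  0.38530045 -2.01682287] [0.2820974  0.94103417 0.08716   ] 0.08769487542130965
scene dial_grip [([214.3, 280.2], 0.55)]
scene console [([220.9, 280.9], 0.9)]
scene dryer [([249.9, 272.0], 0.58)]
{'fx': 606.5260545883591, 'fy': 606.5260545883591, 'cx': 322.29528239714597, 'cy': 243.30965090824537, 'R': array([[-0.76835212,  0.63999809,  0.00612179],
       [ 0.52296122,  0.63329985, -0.570476  ],
       [-0.36898047, -0.43512498, -0.82129146]]), 't': array([ 0.33952788, -0.23527856,  2.26964348])}
top dial_grip [([235.5, 366.2], 0.93)]
top console [([234.5, 367.0], 0.58)]
top dryer []
{'fx': 567.007582977963, 'fy': 567.007582977963, 'cx': 320.0251292299141, 'cy': 247.11795087590298, 'R': array([[-0.02485192, -0.99968615,  0.00315872],
       [-0.97866605,  0.02368451, -0.20408773],
       [ 0.20394886, -0.0081633 , -0.97894751]]), 't': array([0.05523627, 0.50217778, 1.82551071])}
```

View pics/scene0.png

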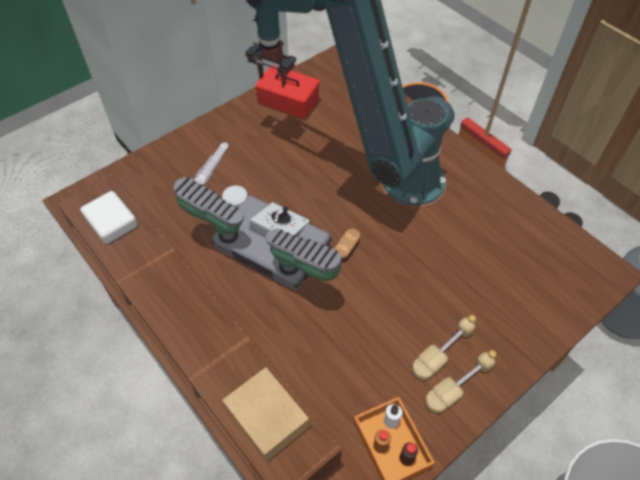

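View pics/top0.png

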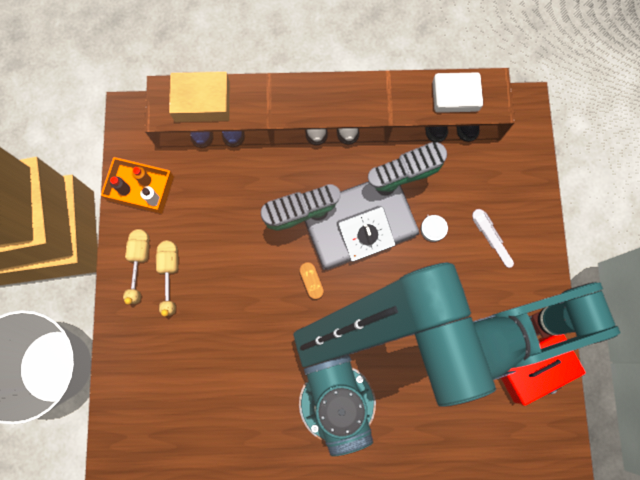

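The top view shows the dryer near (362,225), with the dial at (367,235) and its pointer roughly up-slope. The tin is at (434,228), the brush at (311,281) and the shoehorn at (492,238). The trees are far left. Next I'll measure the dryer pose.

```bash
cat > h.py <<'E'
import numpy as np, cv2
from scipy.optimize import least_squares
from scipy.spatial.transform import Rotation as Ro
def proj(c,X):
    p=np.atleast_2d(X)@np.array(c['R']).T+c['t']
    return np.c_[c['fy']*p[:,1]/p[:,2]+c['cy'],c['fx']*p[:,0]/p[:,2]+c['cx']] # row,col
def onz(c,rc,z):
    d=np.array([(rc[1]-c['cx'])/c['fx'],(rc[0]-c['cy'])/c['fy'],1]);R=np.array(c['R'])
    o=-R.T@c['t'];d=R.T@d;return o+d*(z-o[2])/d[2]
E
python3 - <<'E'
from h import *
from bench import r,vision
im={n:vision.capture(n) for n in('top','scene')}
ct,cs=vision.camera_params('top'),vision.camera_params('scene')
for n,c in(('top',ct),('scene',cs)):
    for k,z in(('dial_grip',.095+.0263),('console',.095)):
        for d in vision.mark_of(n,k)[:1]: print(n,k,d['p'],onz(c,d['at'],z))
for k in('tin','brush','shoehorn'):
    for d in vision.mark_of('top',k)[:2]: print(k,d['p'],onz(ct,d['at'],0))
a=im['top'][150:300,250:470];cv2.imwrite('pics/topz.png',cv2.resize(a[:,:,::-1],None,fx=3.6,fy=3.6,interpolation=cv2.INTER_CUBIC))
g=cv2.cvtColor(im['top'],cv2.COLOR_RGB2GRAY);hsv=cv2.cvtColor(im['top'],cv2.COLOR_RGB2HSV)
m=((g>190)&(hsv[:,:,1]<50)).astype(np.uint8);m[:,:325]=0;m[:,412:]=0;m[:190]=0;m[280:]=0
m=cv2.morphologyEx(m,cv2.MORPH_OPEN,np.ones((3,3)))
cn=max(cv2.findContours(m,0,2)[0],key=cv2.contourArea);q=cv2.minAreaRect(cn);print(q);print(cv2.boxPoints(q))
E
```

```text
top dial_grip 0.87 [ 0.52213587 -0.09775808  0.1213    ]
top console 0.98 [ 0.54013064 -0.09959094  0.095     ]
scene dial_grip 0.55 [ 0.52633382 -0.10820948  0.1213    ]
scene console 0.58 [ 0.53308329 -0.10427543  0.095     ]
tin 0.93 [ 0.57465555 -0.34301671  0.        ]
brush 0.72 [0.40257036 0.08670955 0.        ]
shoehorn 0.94 [ 0.53088717 -0.55320128  0.        ]
((367.0356140136719, 228.60523986816406), (60.47720718383789, 89.03215026855469), 85.36454010009766)
[[320.2214  202.06314]
 [408.9623  194.86795]
 [413.84982 255.14734]
 [325.10892 262.34253]]
```

View pics/topz.png

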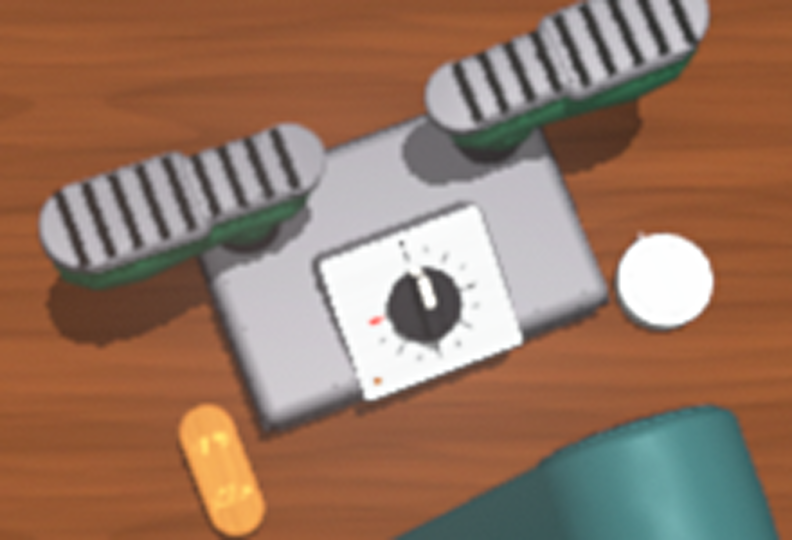

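```bash
cat >> h.py <<'E'
n_=np.array([-.342,0,.94]);ex_=np.array([.94,0,.342])
def cons(u,v,h=0): return np.array([-.06,0,.095])+u*ex_+v*np.array([0,1,0])+h*n_
def T(p,X): 
    c,s=np.cos(p[2]),np.sin(p[2]);X=np.atleast_2d(X)
    return np.c_[p[0]+c*X[:,0]-s*X[:,1],p[1]+s*X[:,0]+c*X[:,1],X[:,2]]
E
python3 - <<'E'
from h import *
from bench import r,vision
ct=vision.camera_params('top')
z=np.array([[318,260],[475,203],[522,342],[367,402]],float)
px=(z+.5)/3.6-.5+[250,150]; px=px[:,::-1]
M=np.array([cons(.07,.08),cons(.07,-.08),cons(-.07,-.08),cons(-.07,.08)])
f=lambda p:(proj(ct,T(p,M))-px).ravel()
s=least_squares(f,[.6,-.1,.3]);print(s.x,np.degrees(s.x[2]),s.fun)
p=s.x
print('console',T(p,cons(0,0)),'grip',T(p,cons(0,0,.028)))
for h in(.028,.04): print(proj(ct,T(p,cons(0,0,h))))
cs=vision.camera_params('scene');print('scene',proj(cs,T(p,[cons(0,0,.028),cons(0,0)])))
# pointer direction
for a in(0,.06,.12): print(a,((proj(ct,T(p,cons(.03*np.cos(a),-.03*np.sin(a),.04)))[0][::-1]-[250,150])+.5)*3.6)
print('red',((proj(ct,T(p,cons(0,.05)))[0][::-1]-[250,150])+.5)*3.6)
print('wristcam',vision.camera_params('wrist'))
E
```

```text
[ 0.592325   -0.08900686  0.34086071] 19.529879839603765 [ 0.02598507 -1.45920358 -1.22641139  0.92068614  0.33163281  1.43088389
  0.81178004 -0.86938853]
console [[ 0.53577696 -0.10906477  0.095     ]] grip [[ 0.52675189 -0.11226601  0.12132   ]]
[[234.38660031 368.36967638]]
[[234.75931608 369.15924969]]
scene [[213.31550956 281.45750109]
 [220.02954624 280.29598307]]
0 [419.82699878 275.17439994]
0.06 [421.74059865 274.5240138 ]
0.12 [423.68646006 273.99066261]
red [369.95463684 321.82430805]
wristcam {'fx': 400.21544998277733, 'fy': 400.21544998277733, 'cx': 316.1368841512116, 'cy': 231.96701684570576, 'R': array([[ 3.66572865e-01, -9.30389193e-01, -5.32911547e-04],
       [-9.02465753e-01, -3.55710203e-01,  2.42952294e-01],
       [-2.26229751e-01, -8.85787839e-02, -9.70038092e-01]]), 't': array([-0.59865582, -0.02991872,  0.38959821])}
```

```bash
cat >> h.py <<'E'
P=np.array([.592325,-.08900686,.34086071])
def tool(th,h,p=P,flip=0):
    """pose of TCP at height h off face on axis, jaws across the bar at dial angle th"""
    Rz=Ro.from_euler('z',p[2]).as_matrix()
    x=-(Rz@n_)/np.linalg.norm(n_); px=Rz@(np.cos(th)*ex_-np.sin(th)*np.array([0,1,0])); px/=np.linalg.norm(px)
    y=np.cross(-x,px)*(-1 if flip else 1)   # dial y
    return T(p,cons(0,0,h))[0], Ro.from_matrix(np.c_[x,y,np.cross(x,y)])
def delta(s,pos,R):
    R0=Ro.from_rotvec(s['ee_rot']);d=(R*R0.inv()).as_rotvec(degrees=True)
    return np.round(np.r_[pos-np.array(s['position']),d],4)
E
python3 - <<'E'
from h import *
from bench import r,vision
s=r.sense();print(Ro.from_rotvec(s['ee_rot']).as_matrix())
for f in(0,1):
    po,R=tool(.06,.13,flip=f);print(po,R.as_matrix(),delta(s,po,R))
E
```

```text
[[ 3.49577926e-07  3.66998293e-01 -9.30221615e-01]
 [ 7.87748703e-05 -9.30221612e-01 -3.66998292e-01]
 [-9.99999997e-01 -7.31497926e-05 -2.92354279e-05]]
[ 0.49387487 -0.12392767  0.2172    ] [[ 0.32223295 -0.28060381  0.90411693]
 [ 0.11429783  0.95960482  0.2570887 ]
 [-0.93973503  0.02049615  0.3412887 ]] [ 2.737000e-01  4.342000e-01 -5.500000e-03 -2.809020e+01 -1.149790e+01
  1.719881e+02]
[ 0.49387487 -0.12392767  0.2172    ] [[ 0.32223295  0.28060381 -0.90411693]
 [ 0.11429783 -0.95960482 -0.2570887 ]
 [-0.93973503 -0.02049615 -0.3412887 ]] [ 2.73700e-01  4.34200e-01 -5.50000e-03  7.56820e+00 -1.85111e+01
 -5.38290e+00]
```

Call:
{"name": "play_rows", "arguments": {
  "series": [
    [[0.027,0.043,0,-2.8,-1.15,17.2],[0.055,0.087,0,-5.6,-2.3,34.4],[0.082,0.13,0,-8.4,-3.45,51.6],[0.109,0.174,0,-11.2,-4.6,68.8],[0.137,0.217,0,-14,-5.75,86],[0.164,0.26,0,-16.85,-6.9,103.2],[0.192,0.304,0,-19.7,-8.05,120.4],[0.219,0.347,0,-22.5,-9.2,137.6],[0.246,0.39,0,-25.3,-10.35,154.8],[0.274,0.434,-0.005,-28.1,-11.5,172],[0.274,0.434,-0.005,-28.1,-11.5,172],[0.274,0.434,-0.005,-28.1,-11.5,172],[0.274,0.434,-0.005,-28.1,-11.5,172],[0.274,0.434,-0.005,-28.1,-11.5,172],[0.274,0.434,-0.005,-28.1,-11.5,172],[0.274,0.434,-0.005,-28.1,-11.5,172],[0.274,0.434,-0.005,-28.1,-11.5,172],[0.274,0.434,-0.005,-28.1,-11.5,172],[0.274,0.434,-0.005,-28.1,-11.5,172],[0.274,0.434,-0.005,-28.1,-11.5,172]]
  ]
}}

```text
clock: 3.35
position: [0.4941, -0.1239, 0.2177]
ee_rot: [-0.156, 1.217, 0.261]
contact_force: [-0.4, 0.8, -0.1]
grip_width: 0.0882
```

Run:
```python
from h import *
from bench import r,vision
s=r.sense();print(s['joint_pos'])
po,R=tool(.06,.13);print('resid',delta(s,po,R))
c=vision.camera_params('wrist')
im=vision.capture('wrist').copy()
for k in('dial_grip','console'): print([(d['at'],d['p']) for d in vision.mark_of('wrist',k)][:2])
q=lambda *a:proj(c,T(P,cons(*a)))[0]
print('pred grip',q(0,0,.028),'console',q(0,0,0))
M=[q(a,b) for a,b in((.07,.08),(.07,-.08),(-.07,-.08),(-.07,.08))];print(M)
for m in M+[q(.03,0,.04),q(0,0,.04)]: cv2.circle(im,(int(m[1]),int(m[0])),3,(255,0,255),-1)
cv2.imwrite('pics/w1.png',im[:,:,::-1])
```

```text
[-0.59388481  0.10975201  1.93550208  0.35456549  0.91472577 -2.63765372]
resid [-0.0002 -0.     -0.0005 -0.0027  0.0037  0.0021]
[([230.1, 314.2], 0.68)]
[([218.6, 311.8], 0.97)]
pred grip [231.6630158  314.64471748] console [222.55600408 314.76697629]
[array([302.82747304, 421.25225845]), array([314.13496141, 219.86214539]), array([133.28209006, 196.33937   ]), array([119.1155968, 421.9640295])]
```

View pics/w1.png

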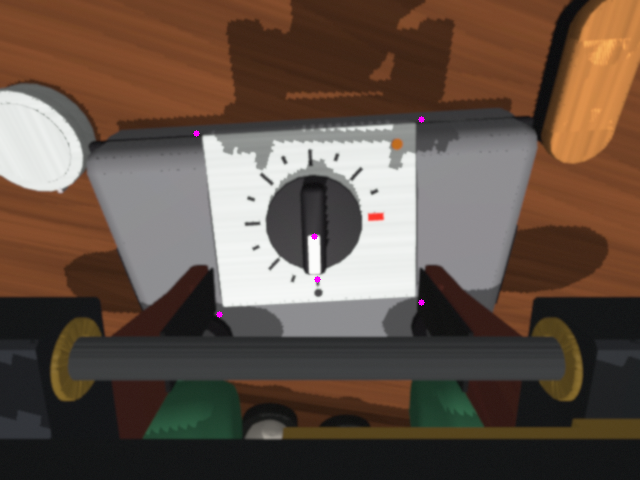

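Run:
```python
from h import *
from bench import r,vision
c=vision.camera_params('wrist');ct=vision.camera_params('top')
# row,col: corners, dot(0),20,40,60
W=np.array([[306,222],[297,415],[124,415],[136,203],[293,318],[223.5,252],[158,310],[216.5,376]],float)[:, :]
z=np.array([[318,260],[475,203],[522,342],[367,402]],float)
px=((z+.5)/3.6-.5+[250,150])[:,::-1]
# image: left is -y. wrist corners: (row306,col222) is up-slope,-y
def f(p,full=True):
    k,rt,rd,dz=p[3:7]
    C=[cons(.07*k,-.08*k),cons(.07*k,.08*k),cons(-.07*k,.08*k),cons(-.07*k,-.08*k),cons(rd,0),cons(0,-rt),cons(-rt,0),cons(0,rt)]
    A=T(p,C)+[0,0,dz]
    t=proj(ct,A[[1,0,3,2]])-px
    return np.r_[(proj(c,A)-W).ravel(),1.0*t.ravel(),dz/.002]
s=least_squares(f,[*P,1,.045,.05,0]);print(s.x,np.degrees(s.x[2]));print(s.fun.round(1))
p=s.x
print('grip',T(p,cons(0,0,.028)),T(P,cons(0,0,.028)))
# skirt diameter, bar ends check
o=[0,0,p[6]]
for X in((0,.035,.014),(0,-.035,.014),(.03,0,.04),(-.03,0,.04)): print(X,proj(c,T(p,cons(*X))+o))
# with top only / wrist only
im=vision.capture('wrist');a=im[110:320,190:430]
cv2.imwrite('pics/w1z.png',cv2.resize(a[:,:,::-1],None,fx=2.8,fy=2.8,interpolation=cv2.INTER_CUBIC))
```

```text
[ 0.5918154  -0.09036738  0.33388703  0.94718947  0.046584    0.05863201
 -0.00154092] 19.13031741735454
[ 0.9  1.2  0.1 -0.9 -0.4  0.2 -0.6 -0.3  0.  -0.1  0.2  0.1 -0.4  0.2
  0.6 -0.3  0.8  0.5  0.7  0.5  0.2  0.1 -0.5  0.1 -0.8]
grip [[ 0.52608169 -0.11316868  0.12132   ]] [[ 0.5267519  -0.11226601  0.12132   ]]
(0, 0.035, 0.014) [[222.06746254 362.45800742]]
(0, -0.035, 0.014) [[227.23192851 265.15718726]]
(0.03, 0, 0.04) [[276.74062665 316.08837525]]
(-0.03, 0, 0.04) [[188.096376   311.01989601]]
```

View pics/w1z.png

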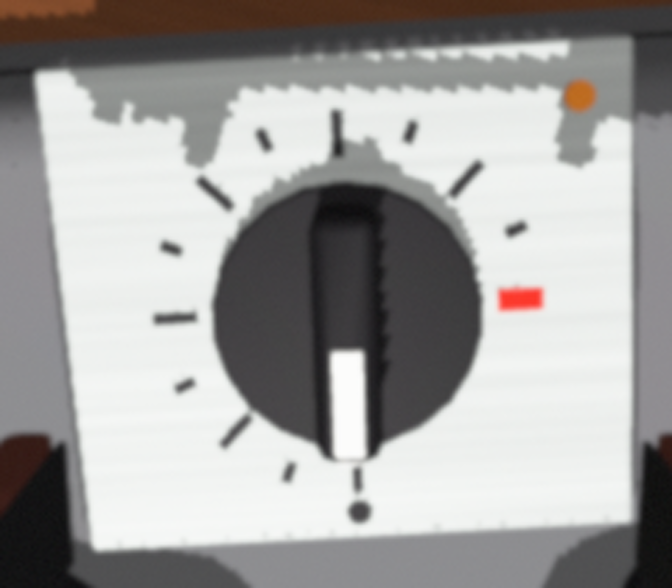

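The wrist view matches the fit to about 1 px. The skirt edges are predicted at columns 265 and 362 and seen at 266 and 362. The dial sits at about 0.04 rad, with the white line pointing at the dot. Joint 6 at -2.64 leaves room for the whole winding in one grasp.

```bash
cat >> h.py <<'E'
P=np.array([.5918154,-.09036738,.33388703]); DZ=-.00154
_t=tool
def tool(th,h,flip=0):
    po,R=_t(th,h,P,flip);return po+[0,0,DZ],R
E
python3 - <<'E'
from h import *
from bench import r
s=r.sense()
for h in(.06,.017): print(delta(s,*tool(.04,h)))
print('n',Ro.from_euler('z',P[2]).apply(n_))
E
```

```text
[ 0.0216  0.0072 -0.0678 -0.3703 -0.1261  0.6601]
[ 0.0355  0.012  -0.1082 -0.3703 -0.1261  0.6601]
n [-0.32311327 -0.11207951  0.94      ]
```

Call:
{"name": "play_rows", "arguments": {
  "series": [
    [[0.01,0.003,-0.034,-0.37,-0.13,0.66],[0.0216,0.0072,-0.0678,-0.37,-0.13,0.66],[0.026,0.0088,-0.081,-0.37,-0.13,0.66],[0.031,0.0104,-0.095,-0.37,-0.13,0.66],[0.0355,0.012,-0.1082,-0.37,-0.13,0.66],[0.0355,0.012,-0.1082,-0.37,-0.13,0.66],[0.0355,0.012,-0.1082,-0.37,-0.13,0.66]]
  ]
}}

```text
clock: 4.42
position: [0.5299, -0.1122, 0.1099]
ee_rot: [-0.17, 1.214, 0.266]
contact_force: [-1.0, -0.0, -0.2]
grip_width: 0.0879
```

Run:
```python
from h import *
from bench import r,vision
s=r.sense();print(delta(s,*tool(.04,.017)),s['contact_force'])
cv2.imwrite('pics/w2.png',vision.capture('wrist')[:,:,::-1])
```

```text
[-0.0003  0.0002 -0.0004  0.0181  0.041   0.0022] [-0.98063147 -0.02252061 -0.18766946]
```

View pics/w2.png

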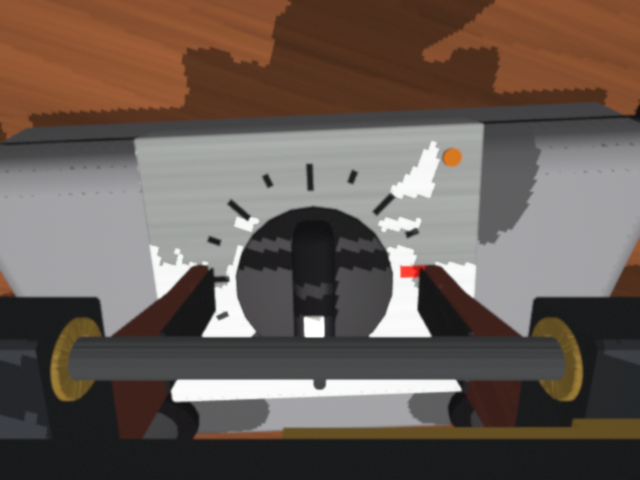

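The bar (column 314) is centred between the fingers (columns 212 and 420), with the tips just above the skirt. Next I'll close the gripper.

Call:
{"name": "play_rows", "arguments": {
  "series": [
    [[0,0,0,0,0,0],[0,0,0,0,0,0],[0,0,0,0,0,0],[0,0,0,0,0,0],[0,0,0,0,0,0],[0,0,0,0,0,0],[0,0,0,0,0,0],[0,0,0,0,0,0]]
  ],
  "claw": 0
}}

```text
clock: 5.48
position: [0.5302, -0.1129, 0.1101]
ee_rot: [-0.171, 1.213, 0.265]
contact_force: [0.7, -2.5, -1.8]
grip_width: 0.016
```

Call:
{"name": "play_rows", "arguments": {
  "series": [
    [[0.0006,0.0002,-0.002,0,0,0],[0.0013,0.0004,-0.004,0,0,0],[0.002,0.0007,-0.0058,0,0,0],[0.002,0.0007,-0.0058,0,0,0],[0.002,0.0007,-0.0058,0,0,0]]
  ]
}}

```text
clock: 6.1
position: [0.5322, -0.1123, 0.1045]
ee_rot: [-0.171, 1.213, 0.265]
contact_force: [-3.6, -1.2, 7.4]
grip_width: 0.0156
```

```bash
cat > st.py <<'E'
from h import *
from bench import r
s=r.sense();po,R=tool(.04,0)
n=-R.as_matrix()[:,0]
print('h',(np.array(s['position'])-po)@n,'lat',((np.array(s['position'])-po)-((np.array(s['position'])-po)@n)*n).round(4),'Fn',np.array(s['contact_force'])@n,'F',np.array(s['contact_force']).round(1),'j6',s['joint_pos'][5],s['grip_width'],'torq_n',np.array(s['ft_torque'])@n)
rel=(Ro.from_rotvec(s['ee_rot'])*R.inv()).as_rotvec();print('clockwise from .04:',-rel@n,'tilt',np.linalg.norm(rel-rel@n*n),s['clock'])
E
python3 st.py
```

```text
h 0.011623883331354426 lat [ 0.0008 -0.0009  0.0002] Fn 8.219227088854932 F [-3.6 -1.2  7.4] j6 -2.7387704273362865 0.015629795935337535 torq_n 0.06873691210384816
clockwise from .04: -0.0009797540804897297 tilt 0.0024931028496294506 6.1
```

Call:
{"name": "play_rows", "arguments": {
  "series": [
    [[0.0003,0.0001,-0.0008,0,0,0],[0.0003,0.0001,-0.0008,0,0,0],[0.0003,0.0001,-0.0008,0,0,0]]
  ]
}}

```text
clock: 6.48
position: [0.5323, -0.1122, 0.104]
ee_rot: [-0.172, 1.213, 0.266]
contact_force: [-5.7, -2.1, 8.4]
grip_width: 0.0162
```

```bash
python3 st.py
python3 - <<'E'
from h import *
n=Ro.from_euler('z',P[2]).apply(n_);print((-n*180/np.pi).round(3), (-n*48).round(2))
E
```

```text
h 0.011053269641237509 lat [ 0.0008 -0.0009  0.0002] Fn 9.970717907988483 F [-5.7 -2.1  8.4] j6 -2.739788207915018 0.016184051991077652 torq_n 0.05971289196973313
clockwise from .04: -0.0012718537497183025 tilt 0.0026250698450635728 6.475
[ 18.513   6.422 -53.858] [ 15.51   5.38 -45.12]
```

Call:
{"name": "play_rows", "arguments": {
  "series": [
    [[0,0,0,1.3,0.45,-3.76],[0,0,0,2.6,0.9,-7.5],[0,0,0,3.9,1.35,-11.3],[0,0,0,5.2,1.8,-15],[0,0,0,6.5,2.25,-18.8],[0,0,0,6.5,2.25,-18.8]]
  ]
}}

```text
clock: 7.22
position: [0.5323, -0.1125, 0.1043]
ee_rot: [0.132, 1.241, 0.05]
contact_force: [-5.2, -2.8, 8.0]
grip_width: 0.0158
```

```bash
python3 st.py
```

```text
h 0.0113678226641658 lat [ 0.0008 -0.0012  0.0001] Fn 9.534183978470628 F [-5.2 -2.8  8. ] j6 -2.3883079622689833 0.01579486068069987 torq_n -0.1376635784744626
clockwise from .04: 0.34865006523833236 tilt 0.0027101609412371625 7.225
```

Call:
{"name": "play_rows", "arguments": {
  "series": [
    [[0.0001,0,-0.0003,2.6,0.9,-7.5],[0.0001,0,-0.0003,5.2,1.8,-15],[0.0001,0,-0.0003,7.75,2.7,-22.6],[0.0001,0,-0.0003,10.3,3.6,-30.1],[0.0001,0,-0.0003,10.3,3.6,-30.1]]
  ]
}}

```text
clock: 7.85
position: [0.5322, -0.1129, 0.1042]
ee_rot: [0.616, 1.229, -0.302]
contact_force: [-5.3, -3.6, 7.6]
grip_width: 0.016
```

```bash
python3 st.py;python3 - <<'E'
from bench import vision
import cv2
for n in('wrist','top'):cv2.imwrite(f'pics/{n}3.png',vision.capture(n)[:,:,::-1])
E
```

```text
h 0.011329742869583395 lat [ 0.0007 -0.0016  0.0001] Fn 9.22579388070063 F [-5.3 -3.6  7.6] j6 -1.822724775619795 0.01599527607952377 torq_n -0.08578032184699498
clockwise from .04: 0.9087657642629725 tilt 0.0043981078066515165 7.85
```

View pics/wrist3.png

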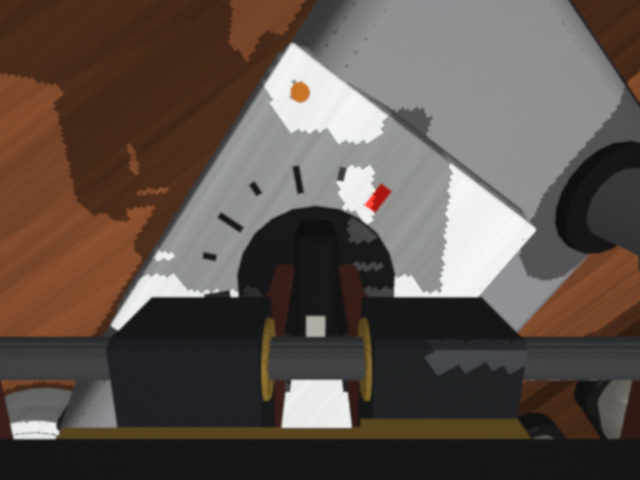

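Call:
{"name": "play_rows", "arguments": {
  "series": [
    [[-0.0007,0,0.002,0.8,0.28,-2.35],[-0.0013,0.0003,0.004,1.6,0.56,-4.7],[-0.0018,0,0.0058,3.2,1.1,-9.4],[-0.0018,0,0.0058,6.5,2.2,-18.8],[-0.0018,0,0.0058,9.7,3.4,-28.2],[-0.0018,0,0.0058,12.9,4.5,-37.6],[-0.0018,0,0.0058,16.2,5.6,-47],[-0.0018,0,0.0058,19.4,6.7,-56.4],[-0.0018,0,0.0058,22.6,7.8,-65.8],[-0.0018,0,0.0058,25.8,9,-75.2],[-0.0018,0,0.0058,29.1,10.1,-84.6],[-0.0018,0,0.0058,32.3,11.2,-94],[-0.0018,0,0.0058,35.5,12.3,-103.4],[-0.0018,0,0.0058,35.5,12.3,-103.4]]
  ]
}}

```text
clock: 9.7
position: [0.5291, -0.1136, 0.1092]
ee_rot: [2.191, 0.593, -1.518]
contact_force: [-6.6, -7.1, 0.8]
grip_width: 0.0159
```

```bash
python3 st.py
```

```text
h 0.017098498871951067 lat [-0.0005 -0.0017 -0.0004] Fn 3.7216592158003277 F [-6.6 -7.1  0.8] j6 0.10454873631155936 0.01594277857294029 torq_n -0.05806056236061727
clockwise from .04: 2.8289771017957412 tilt 0.008792911041228412 9.7
```

Call:
{"name": "play_rows", "arguments": {
  "series": [
    [[-0.0008,-0.0008,0,1.6,0.56,-4.7],[-0.0008,-0.0008,0,4.8,1.7,-14.1],[-0.0008,-0.0008,0,8.1,2.8,-23.5],[-0.0008,-0.0008,0,11.3,3.9,-32.9],[-0.0008,-0.0008,0,14.5,5,-42.3],[-0.0008,-0.0008,0,17.8,6.2,-51.7],[-0.0008,-0.0008,0,21,7.3,-61.1],[-0.0008,-0.0008,0,24.2,8.4,-70.5],[-0.0008,-0.0008,0,27.5,9.5,-79.9],[-0.0008,-0.0008,0,30.7,10.6,-89.3],[-0.0008,-0.0008,0,33.9,11.8,-98.7],[-0.0008,-0.0008,0,36.5,12.7,-106.2],[-0.0008,-0.0008,0,36.5,12.7,-106.2]]
  ]
}}

```text
clock: 11.32
position: [0.5291, -0.1127, 0.1097]
ee_rot: [-1.429, 0.787, 1.129]
contact_force: [3.4, 7.1, 5.7]
grip_width: 0.0159
```

```bash
python3 st.py
python3 - <<'E'
from bench import vision
import cv2
for n in('wrist',):cv2.imwrite(f'pics/{n}4.png',vision.capture(n)[:,:,::-1])
E
```

```text
h 0.017506446035014677 lat [-0.0004 -0.0007 -0.0002] Fn 3.4261423808427467 F [3.4 7.1 5.7] j6 2.049030172046552 0.015913756936272998 torq_n -0.11169236870855213
clockwise from .04: -1.478943166652166 tilt 0.010558542515656301 11.325
```

View pics/wrist4.png

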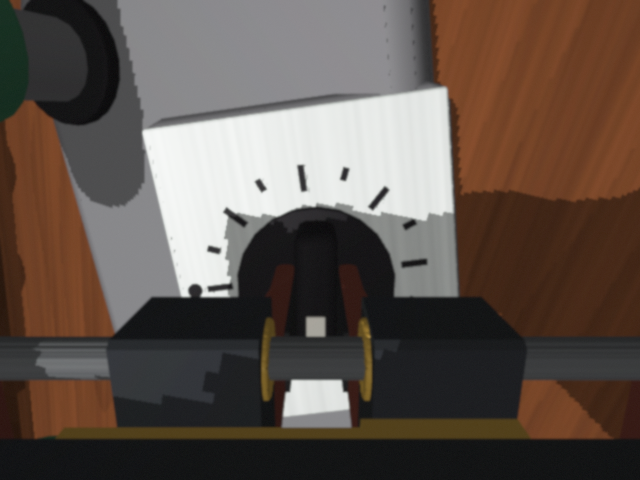

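Call:
{"name": "play_rows", "arguments": {
  "series": [
    [[0,0,0,-1.6,-0.56,4.7],[0,0,0,-4.8,-1.7,14.1],[0,0,0,-8.1,-2.8,23.5],[0,0,0,-11.3,-3.9,32.9],[0,0,0,-14.5,-5,42.3],[0,0,0,-17.8,-6.2,51.7],[0,0,0,-21,-7.3,61.1],[0,0,0,-24.2,-8.4,70.5],[0,0,0,-27.5,-9.5,79.9],[0,0,0,-30,-10.4,87.4],[0,0,0,-31.5,-10.9,91.65],[0,0,0,-31.5,-10.9,91.65],[0,0,0,-31.5,-10.9,91.65]]
  ]
}}

```text
clock: 13.0
position: [0.5288, -0.1135, 0.1094]
ee_rot: [2.385, 0.407, -1.688]
contact_force: [-4.4, -5.4, 2.3]
grip_width: 0.0159
```

```bash
python3 st.py
python3 - <<'E'
from bench import vision
import cv2
for n in('wrist',):cv2.imwrite(f'pics/{n}5.png',vision.capture(n)[:,:,::-1])
E
```

```text
h 0.017458294280684017 lat [-0.0007 -0.0015 -0.0004] Fn 4.239688613017464 F [-4.4 -5.4  2.3] j6 0.3833635536854344 0.01594800122431203 torq_n 0.08183197901366508
clockwise from .04: 3.100346066383368 tilt 0.015563331048819056 13.0
```

View pics/wrist5.png

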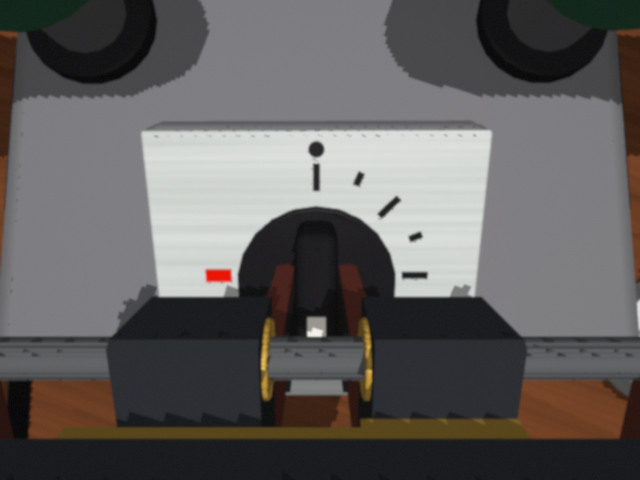

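The dot is straight up at column 316 with the pointer opposite it, and the measured angle is 3.140. I'll release now.

Call:
{"name": "play_rows", "arguments": {
  "series": [
    [[-0.0003,-0.0004,0.0003,0,0,0],[-0.0003,-0.0004,0.0003,0,0,0],[-0.0003,-0.0004,0.0003,0,0,0],[-0.0003,-0.0004,0.0003,0,0,0],[-0.0003,-0.0004,0.0003,0,0,0],[-0.0003,-0.0004,0.0003,0,0,0],[-0.0003,-0.0004,0.0003,0,0,0],[-0.005,-0.0017,0.0141,0,0,0],[-0.0097,-0.0034,0.0282,0,0,0],[-0.0194,-0.0067,0.0564,0,0,0],[-0.029,-0.01,0.0846,0,0,0],[-0.0388,-0.0134,0.1128,0,0,0],[-0.0388,-0.0134,0.1128,0,0,0]]
  ],
  "claw": 1
}}

```text
clock: 14.68
position: [0.4908, -0.1281, 0.2254]
ee_rot: [2.387, 0.402, -1.682]
contact_force: [0.2, 0.1, 0.1]
grip_width: 0.0877
```

```bash
python3 st.py
python3 - <<'E'
from bench import vision
import cv2
im=vision.capture('wrist')
cv2.imwrite('pics/w6.png',im[:,:,::-1])
E
```

```text
h 0.14031796649810047 lat [ 0.001  -0.0024  0.0001] Fn -0.012796925610914858 F [0.2 0.1 0.1] j6 0.45658967619083435 0.08774097925631986 torq_n -0.010116058331520707
clockwise from .04: 3.0995732203874566 tilt 0.009724574898657143 14.675
```

View pics/w6.png

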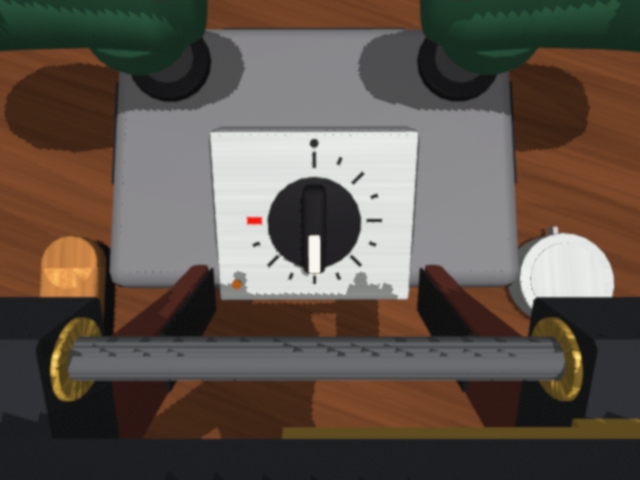

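The white line (column 314, to row 272) points at the 40-minute tick (314,280), opposite the dot (314,143). The arm is clear, the force is about 0, and the tin and brush look undisturbed.

Run:
```python
from h import *
from bench import r,vision,finish_job
vision.capture('top');ct=vision.camera_params('top')
for k in('tin','brush','shoehorn'):
    print(k,[onz(ct,d['at'],0).round(3) for d in vision.mark_of('top',k)[:1]])
print(np.abs(r.sense()['qvel']).max()); print(finish_job())
```

```text
tin [array([ 0.579, -0.346,  0.   ])]
brush [array([0.395, 0.091, 0.   ])]
shoehorn [array([ 0.516, -0.55 ,  0.   ])]
0.007884153303516316
the job is handed in; nothing more can be done
None
```

The dryer dial is set to 40 minutes and the job is handed in, at about 15 s of the 58 s allowed; no verdict was reported.

**What I did:** I gripped the dial bar and pressed it in about 6 mm, with roughly 10 N on the wrist. Still pressed, I turned it past the safety stop to about 0.95 rad. I then let it spring out, wound it on to about 4.84 rad (past the red mark), brought it back, and released it.

**Dial:** The tool angle at release was 3.140 rad. In the last wrist picture the white line sits on the 40-minute tick, opposite the dot.

**Arm and gripper:** The gripper is open and about 0.14 m off the console face, with the measured force near zero. While the dial was gripped I saw side forces up to about 10 N, because my estimate of its axis was about a millimetre off.

**Loose things:**
- **Tin, brush and shoehorn:** the network's positions differ from the start by about 5, 9 and 15 mm. The robot touched none of them, so I take these differences as detection error.
- **Shoe trees:** I did not measure them again. They are far from where the arm worked.

I did not check separately that the plunger is fully out. I infer it from the gripper having lifted back to its starting height before release, and from the spring.

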